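Get the middle carton out of the stack and push it home on the label stand

ROBOT

A 6-joint arm with a two-finger parallel gripper is mounted at the origin on the work surface; the furniture and walls round the work are solid. World frame = base frame: x ahead of the robot, y to its left, z up, the work surface at z = 0. Lengths are in m, angles in rad, forces in N, time in s.
With the tool pointing down it reaches from about 0.375 to 0.925 m from the base axis. Payload 5.7 kg.
Tool frame: the origin (TCP) lies midway between the tips of the shut fingers; the grasp point (between the pads) lies 19 mm behind it; z points along the fingers, y is the line along which they close (so a half turn about z gives the same grasp; the last joint's range is limited). The gripper opens to 88 mm and grips with 3 to 60 N. Pads are 20 mm wide; open, the fingers measure 115 mm over their backs; the gripper's body (75 mm by 178 mm) begins 61 mm behind the grasp point.
Start: joints at [1.153, 0.359, 1.51, -0, 1.272, -0.115], TCP at [0.179, 0.573, 0.223] pointing down, gripper open.
Joint ranges: [-2.97, 2.97], [-1.01, 2.36], [0.21, 2.38], [-0.96, 4.11], [0.2, 2.71], [-2.98, 2.98]. Speed limits (rad/s): [2.39, 2.39, 3.14, 3.14, 3.14, 3.14].

INTERFACE

Orientations are given as a unit quaternion [x, y, z, w].
In Python, from bench import move_ptp, servo_line, goto_joints, move_gripper, sleep, inverse_kinematics, capture, PlanningError, close_job, spot_in, silhouettes, current_clock, current_joint_pos, current_qvel, current_joint_torque, current_position, current_orientation, current_force, current_torque, current_finger_gap, current_grip_force gives the robot as it stands. Calls block until the motion is done:
- move_ptp(position, orientation): joint-space move of the TCP to a pose.
- servo_line(position, orientation=None, rate=0.15, contact_N=None): straight line of the TCP; orientation=None keeps the orientation; rate is the mean speed in m/s. With contact_N (N) it stops when the force on the tool has changed by that much, and returns True; else False.
- goto_joints(angles): joint-space move.
- move_gripper(opening): finger opening in m; the grip force is fixed at half the most; returns when the fingers have stopped.
- sleep(seconds).
- inverse_kinematics(position, orientation): joint angles nearest the present ones, or None.
- capture(name): name is "side" or "top"; returns a dict with "image" (400x640x3 uint8, blue, green, red), "range_z" (400x640 float32, m along the optical axis (not along the pixel's ray), 0 where there is no reading), "intrinsics" (3x3 intrinsics, pixels), "k1" (the pictures are not rectified: a ray, as slopes to the right and down, at radius r is drawn at 1 + k1 r^2 times it, then the intrinsics apply), "R" (3x3) and "t" (3): a world point X has camera coordinates R X + t. Camera axes: x right, y down, z forward; pixel columns grow to the right and rows downward; lengths in m; the calibration is good to about 2 mm. A picture is of the moment at which its call begins.
A pose or a line that the arm cannot do raises PlanningError and nothing moves.
- close_job(): hands the job in; it is judged then, once.
Trained networks look in the newest picture that a camera, given by its name, has taken for a name from the list of things; names that differ only in an ending like _2 or _b are one class to them, and where a whole thing is asked for, a point or a joint stands for the part that bears it (a point fixed in the world has none). Each returns a list of dicts, best first, with "conf" (0 to 1); they miss things now and then, are a little off and sometimes report something else, mostly with a low value. They report only what shows in the picture. A call takes as long as a camera call. They do not tell look-alikes from the thing itself.
- spot_in(camera, query): "xy" ([column, row] in pixels, amid what is visible of it).
- silhouettes(camera, query): "region" (400x640 bool, what is visible of it) and "xy" ([column, row] in pixels, amid what is visible of it).
Readings, each from a call of its own:
- current_clock(): time.
- current_joint_pos(): joint angles.
- current_qvel(): joint speeds.
- current_joint_torque(): joint torques, N m.
- current_position(): TCP position.
- current_orientation(): TCP orientation.
- current_force(): force on the tool from outside, world axes, zero at the start.
- current_torque(): the same for the moment, N m.
- current_finger_gap(): finger opening in m.
- current_grip_force(): force on a finger pad.
Only numpy, scipy, OpenCV 4.12 (cv2) and the standard library are available. Lean on these libraries where they do the work, as an engineer would, in place of code of your own. Each camera call takes 0.05 s, during which the arm holds its last target. There are 200 camera calls.

TASK

The middle carton of the stack goes to the label stand beside it, but its bottom is not taped yet, so it must be slid, never lifted, squeezed or tipped. Set the top carton aside on the bench with its tag still lying on it, push the middle carton gently and straight off the bottom one along the stand until it has pressed the orange sprung plate fully home in the blue stop, then put the top carton, tag and all, back squarely on the middle of the bottom carton, which stays where it is. Leave the glue stick, the mouse and the stapler alone.

Things in the scene. Friction and masses are not known exactly. Their poses are not given: they have to be found in the camera images.
- bottom_carton: brown small carton at the bottom of the stack, 66 x 160 x 90 mm (x, y, z), 0.9 kg, standing loose on the bench 8 to 25 mm short of the stand's entry edge; origin in the centre of its underside, z up; its y axis runs along its long side and points (within 4 degrees) along the stand's y; its top is at z = 90 mm
- middle_carton: pale grey-brown small carton in the middle of the stack, 61 x 120 x 55 mm (x, y, z), 0.3 to 0.5 kg, lying loose on the bottom carton; origin in the centre of its underside; long side along y; must not be lifted, so it is pushed at its rear (-y) end face
- top_carton: small flat brown carton on top of the stack, 55 x 105 x 35 mm (x, y, z), 0.15 kg; origin in the centre of its underside; long side along y, so it is gripped across its 55 mm x width
- tag: dark blue hang tag lying loose and flat on the top carton, 108 x 42 x 9 mm, 15 g; origin on its underside; its long axis x lies along the top carton's y; solid from x = -54 to +24 mm, the rest is a cord loop
- stand: fixed sheet-metal label stand, 116 x 220 mm (x, y), deck top at z = 87 mm (3 mm below the bottom carton's top), 7 mm high side lips 107 mm apart; origin in the centre of its footprint, z up. Cartons are pushed along its +y from the entry edge (y = -110 mm) to a blue stop standing across the deck, 70 mm wide, 50 mm high, with an orange sprung plate 10 mm proud of its face
- entry (a point): middle of the stand's entry edge, on the deck top; axes as the stand's. The blue stop is clamped at a setting that differs every time and is not reported: its face lies 145 to 190 mm past this point along +y and must be found by touch or sight; its face sits on stiff rubber mounts that give 4 mm per 10 N, 10 mm at most
- plate (a joint): how far the orange plate is pushed back along the stand's +y, in m: 0 = 10 mm proud, 0.010 = home, flush with the stop's face. Soft spring (0.8 N at home), weaker than the middle carton's friction on the deck (1.5 to 4 N to push it along), so a carton left there keeps the plate in; once home the force rises steeply
- glue_stick: white and orange glue stick standing upright, 28 mm across, 95 mm high, bystander; origin in the centre of its underside
- mouse: black computer mouse, 110 x 61 x 40 mm, bystander; origin in the centre of its underside, long axis x
- stapler: red and black desk stapler, 145 x 36 x 47 mm, bystander; origin in the centre of its underside, long axis x
There are look-alikes about, which are no part of the job. Of the things like the stand, leave any that is brown; of the rest the larger one is meant.

How it is judged:
By the outcome, as a careful person would: the job done as asked, in the order asked, and still so for the second after the job is handed in, with the robot touching nothing.
It also fails if it takes over 72 s, if anything falls off the work surface, if the arm or the gripper's body presses on something with over 40 N, if the wrist force passes 120 N, or if a joint passes its speed limit or range.

## Working session

There is one attempt and no reset: what is moved stays moved. The work goes in short steps, each a Python script; the robot and the scene stay as the last script left them, time stands still between calls to the robot, and variables do not carry over. Pictures are saved under pics/ and viewed, at most 10 in all, crops included, and the job is handed in when it is done.

```bash
ls; mkdir -p pics; python3 - <<'E'
from bench import *
import cv2,numpy as np,pickle
d={}
for n in("side","top"):
    c=capture(n); d[n]=c; cv2.imwrite(f"pics/{n}0.png",c["image"])
    print(n,c["intrinsics"].tolist(),c["k1"],np.round(c["R"],3).tolist(),c["t"])
    for q in("bottom_carton","middle_carton","top_carton","tag","stand","plate","glue_stick","mouse","stapler"):
        r=silhouettes(n,q); c[q]=r
        print(q,[(round(x["conf"],2),np.round(x["xy"]).tolist(),int(x["region"].sum())) for x in r])
pickle.dump(d,open("d0.pkl","wb")); print(current_clock())
E
```

```text
pics
side [[509.6013127222892, 0.0, 317.60645601773575], [0.0, 509.6013127222892, 191.34092092216878], [0.0, 0.0, 1.0]] 0.000707611158457334 [[0.978, -0.207, -0.011], [-0.138, -0.609, -0.781], [0.155, 0.765, -0.625]] [-0.4544353   0.26766712  1.24806103]
bottom_carton [(0.67, [360.0, 286.0], 1252)]
middle_carton [(0.57, [360.0, 265.0], 620)]
top_carton [(0.66, [359.0, 245.0], 569), (0.18, [302.0, 276.0], 623)]
tag [(0.66, [356.0, 231.0], 499), (0.49, [305.0, 278.0], 733)]
stand [(0.96, [233.0, 170.0], 2700), (0.95, [252.0, 230.0], 1812), (0.66, [332.0, 205.0], 2683)]
plate [(0.68, [235.0, 151.0], 119), (0.57, [331.0, 185.0], 143), (0.48, [305.0, 279.0], 734), (0.45, [253.0, 212.0], 68), (0.28, [399.0, 267.0], 732), (0.16, [355.0, 232.0], 519)]
glue_stick [(0.7, [358.0, 287.0], 1189), (0.61, [375.0, 198.0], 269)]
mouse [(0.68, [402.0, 267.0], 693), (0.42, [356.0, 231.0], 546)]
stapler [(0.89, [305.0, 276.0], 687)]
top [[392.4753108655995, 0.0, 326.94143647929315], [0.0, 392.4753108655995, 198.93730162976624], [0.0, 0.0, 1.0]] -0.09464548519346504 [[0.022, -1.0, -0.014], [-0.997, -0.02, -0.08], [0.08, 0.016, -0.997]] [0.12571091 0.50662818 1.12906038]
bottom_carton []
middle_carton [(0.66, [385.0, 185.0], 235)]
top_carton [(0.86, [400.0, 190.0], 370)]
tag [(0.56, [407.0, 179.0], 474)]
stand [(0.71, [324.0, 265.0], 1679), (0.69, [227.0, 269.0], 3577), (0.65, [320.0, 177.0], 3301)]
plate [(0.49, [214.0, 268.0], 98), (0.4, [304.0, 177.0], 47)]
glue_stick [(0.47, [308.0, 138.0], 128), (0.44, [402.0, 190.0], 375)]
mouse [(0.61, [386.0, 140.0], 651)]
stapler [(0.81, [380.0, 225.0], 587)]
1.0
```

View pics/top0.png

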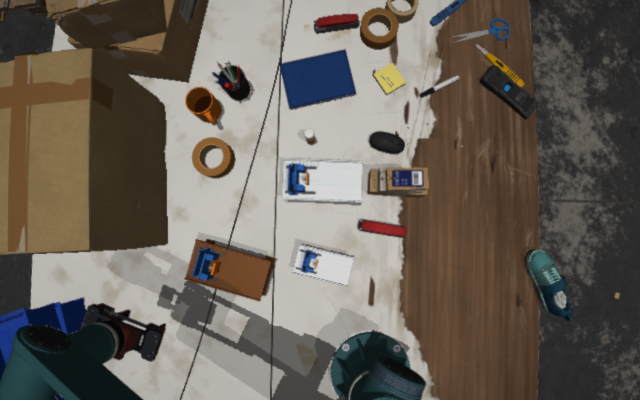

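View pics/side0.png

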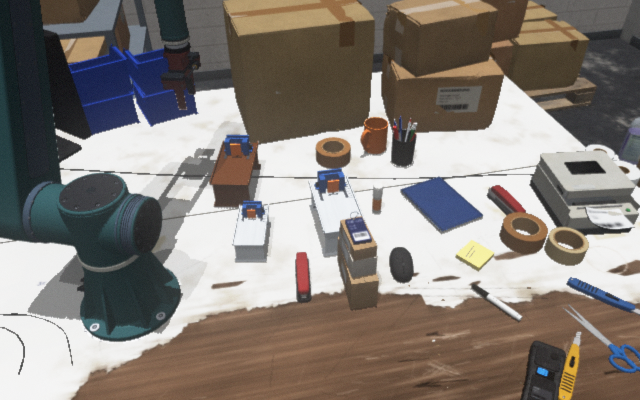

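The top view shows the stack at about (400,180), and the larger white stand at (320,177) with its blue stop and orange plate at about (300,178). The brown one at (230,268) and the small white one at (322,265) are look-alikes. The mouse is at (386,142), the stapler at (382,228) and the glue stick at (309,136).

```bash
cat > h.py <<'E'
import numpy as np,cv2
def cloud(c):
    K,k1=c["intrinsics"],c["k1"]; z=c["range_z"].astype(float)
    v,u=np.mgrid[0:400,0:640]
    p=cv2.undistortPoints(np.stack([u.ravel(),v.ravel()],1).astype(np.float64)[:,None],K,np.array([k1,0,0,0,0.]))[:,0]
    P=np.c_[p,np.ones(len(p))]*z.reshape(-1,1)
    W=((P-c["t"])@c["R"]).reshape(400,640,3); W[z<=0]=np.nan
    return W
def rect(P):
    (cx,cy),(w,h),a=cv2.minAreaRect(P[:,:2].astype(np.float32)*1000)
    if w>h: w,h=h,w; a+=90
    # long side h direction: a is angle of w axis -> long axis = a+90
    l=(a+90)%180
    return np.round([cx,cy,w,h,l],1)
E
python3 - <<'E'
import pickle,numpy as np
from h import *
d=pickle.load(open("d0.pkl","rb"))
for n in d:
    c=d[n];W=cloud(c);c["W"]=W
    pick={"mouse":0,"stapler":0,"top_carton":0,"tag":0,"middle_carton":0}
    for q in pick:
        if not c[q]:continue
        P=W[c[q][pick[q]]["region"]];P=P[~np.isnan(P[:,0])]
        print(n,q,rect(P),np.round(np.percentile(P,[2,50,98],axis=0),3).tolist())
    for q in("glue_stick","stand","plate"):
        for r in c[q]:
            P=W[r["region"]];P=P[~np.isnan(P[:,0])]
            print(n,q,round(r["conf"],2),rect(P),np.round(np.percentile(P,[2,50,98],axis=0),3).tolist())
for n in d:
    W=d[n]["W"].reshape(-1,3);I=d[n]["image"].reshape(-1,3)
    m=(W[:,0]>.4)&(W[:,0]<.62)&(W[:,1]>-.25)&(W[:,1]<.3)&(W[:,2]>.02);P=W[m]
    print(n,np.histogram(P[:,2],np.arange(.02,.2,.01)))
    for lo,hi in((.08,.1),(.137,.15),(.172,.2)):
        for s,ylim in(("stack",(-.25,.03)),("stand",(.0,.3))):
            Q=P[(P[:,2]>lo)&(P[:,2]<hi)&(P[:,1]>ylim[0])&(P[:,1]<ylim[1])]
            if len(Q)>20: print(n,s,lo,len(Q),rect(Q),np.round(np.percentile(Q,[1,50,99],axis=0),3).tolist())
E
```

```text
side mouse [677.  -27.   57.6 131.9  80.1] [[0.645, -0.091, 0.006], [0.669, -0.055, 0.029], [0.7, 0.002, 0.039]]
side stapler [418.4 -30.4  36.9 139.4  81.2] [[0.397, -0.097, 0.004], [0.416, -0.053, 0.042], [0.439, 0.029, 0.049]]
side top_carton [540.  -27.   55.4 194.5  95.6] [[0.516, -0.124, 0.148], [0.532, -0.116, 0.173], [0.574, -0.024, 0.183]]
side tag [547.1 -63.9  47.5  91.6  89.5] [[0.525, -0.107, 0.18], [0.546, -0.073, 0.189], [0.57, -0.03, 0.192]]
side middle_carton [572.5 -59.  111.4 131.7  90.9] [[0.517, -0.124, 0.092], [0.534, -0.12, 0.119], [0.576, -0.017, 0.146]]
side glue_stick 0.7 [558.7 -63.1  85.8 165.7  88. ] [[0.514, -0.144, 0.003], [0.532, -0.139, 0.057], [0.576, 0.003, 0.093]]
side glue_stick 0.61 [678.5 189.6  26.8  34.8  93.2] [[0.666, 0.174, 0.006], [0.676, 0.182, 0.061], [0.691, 0.2, 0.097]]
side stand 0.96 [285.2 444.3 154.7 498.4  77.2] [[0.222, 0.296, 0.002], [0.288, 0.368, 0.087], [0.366, 0.497, 0.136]]
side stand 0.95 [311.8 177.7  98.5 232.8  80.6] [[0.263, 0.064, 0.002], [0.308, 0.116, 0.063], [0.358, 0.206, 0.098]]
side stand 0.66 [561.5 204.3 153.3
[... 3235 characters left out ...]
06, 0.07, 0.08, 0.09, 0.1 , 0.11, 0.12,
       0.13, 0.14, 0.15, 0.16, 0.17, 0.18, 0.19]))
top stack 0.08 269 [552.1 -62.4  64.4 162.   87.5] [[0.518, -0.141, 0.082], [0.54, 0.003, 0.089], [0.587, 0.019, 0.096]]
top stand 0.08 3030 [551.6 129.9 116.3 260.5  89.1] [[0.495, 0.003, 0.081], [0.551, 0.132, 0.086], [0.608, 0.257, 0.095]]
top stack 0.137 177 [550.4 -60.3  58.9 118.3  90.9] [[0.521, -0.119, 0.138], [0.542, -0.012, 0.143], [0.58, -0.001, 0.149]]
top stand 0.137 45 [552.7 220.9  41.1  67.2 179. ] [[0.519, 0.2, 0.137], [0.556, 0.216, 0.138], [0.586, 0.241, 0.14]]
top stack 0.172 876 [547.9 -61.6  53.2 123.2  93. ] [[0.521, -0.122, 0.174], [0.547, -0.067, 0.185], [0.575, -0.016, 0.191]]
```

```bash
python3 - <<'E'
import cv2
a=cv2.imread("pics/top0.png")[120:250,260:440];b=cv2.imread("pics/side0.png")[160:320,270:430]
cv2.imwrite("pics/c1.png",cv2.hconcat([cv2.resize(a,(450,325),interpolation=cv2.INTER_CUBIC),cv2.resize(b,(325,325),interpolation=cv2.INTER_CUBIC)]))
E
```

```text
(no output)
```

View pics/c1.png

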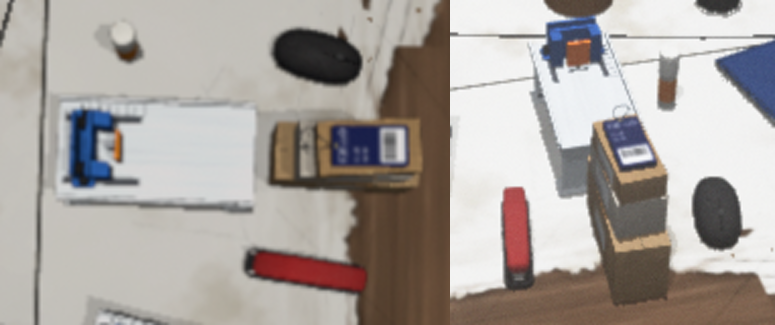

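```bash
cat >> h.py <<'E'
from scipy.spatial.transform import Rotation as Ro
def down(yaw_deg,flip=False):
    # tool z down, tool y along (thing's x axis turned by yaw)
    a=np.radians(yaw_deg+(180 if flip else 0)); y=np.array([np.cos(a),np.sin(a),0]); z=np.array([0,0,-1.])
    return Ro.from_matrix(np.c_[np.cross(y,z),y,z]).as_quat()
def best(p,yaw):
    from bench import inverse_kinematics as ik
    c=[(abs(j[5]),down(yaw,f)) for f in(False,True) for j in[ik(p,down(yaw,f))] if j is not None]
    return min(c,key=lambda t:t[0])[1]
E
python3 - <<'E'
from bench import *
from h import *
print(Ro.from_quat(current_orientation()).as_matrix().round(2).tolist())
servo_line([.40,.25,.33],rate=.25)
q=best([.547,-.069,.30],3); print(q,inverse_kinematics([.547,-.069,.30],q))
move_ptp([.547,-.069,.30],q)
servo_line([.547,-.069,.152],q,rate=.12,contact_N=6); print(current_position(),current_force())
move_gripper(.05)
print(current_finger_gap(),current_grip_force(),current_force(),current_clock())
c=capture("top");s=capture("side")
cv2.imwrite("pics/g1.png",cv2.hconcat([cv2.resize(c["image"][120:250,300:480],(400,289)),cv2.resize(s["image"][150:320,250:430],(400,378))[:289]]))
E
```

```text
[[-0.95, 0.3, -0.0], [0.3, 0.95, -0.0], [0.0, -0.0, -1.0]]
[0.68835458 0.72537437 0.         0.        ] [-2.50776894e-01  2.26415332e-01  1.50636105e+00 -4.44089210e-16
  1.40881627e+00 -3.03136771e-01]
[ 0.54758259 -0.06910909  0.15269095] [-0.72255135 -0.68786227 -0.18890051]
0.05495904171656371 29.970876574516296 [ 0.46316308 -0.52292588  0.83466615] 6.0917
```

View pics/g1.png

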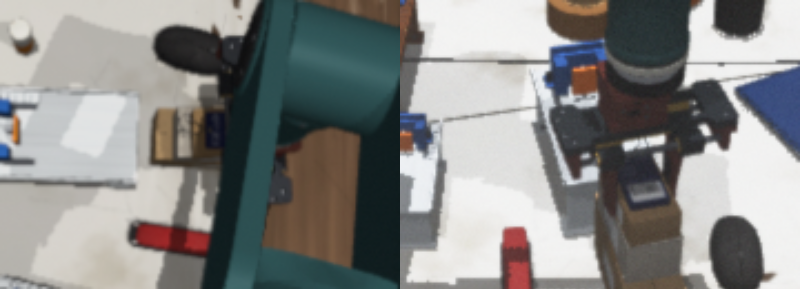

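The gripper holds the top carton (55 mm gap, 30 N), with the tag lying flat on it. Next I lift it and set it aside.

```bash
python3 - <<'E'
from bench import *
from h import *
q=current_orientation(); p=current_position()
servo_line([p[0],p[1],p[2]+.06],rate=.06)
servo_line([.55,-.28,p[2]+.06],rate=.10)
servo_line([.55,-.28,.03],rate=.10)
print(servo_line([.55,-.28,.004],rate=.03,contact_N=2),current_position(),current_force())
move_gripper(.075); print(current_force())
servo_line([.55,-.28,.2],rate=.12)
servo_line([.55,-.24,.25],rate=.2)
print(current_clock())
pk={}
for n in("top","side"):
    c=capture(n);W=cloud(c)
    cv2.imwrite(f"pics/{n}2.png",c["image"])
    for q in("tag","top_carton","middle_carton","bottom_carton"):
        for r in silhouettes(n,q):
            if r["conf"]<.4: continue
            P=W[r["region"]];P=P[~np.isnan(P[:,0])]
            print(n,q,round(r["conf"],2),rect(P),np.round(np.percentile(P,[2,50,98],axis=0),3).tolist())
    P=W.reshape(-1,3);P=P[(P[:,0]>.45)&(P[:,0]<.64)]
    for lo,hi,y0,y1 in((.025,.06,-.38,-.18),(.138,.152,-.18,.02),(.083,.097,-.18,.022)):
        Q=P[(P[:,2]>lo)&(P[:,2]<hi)&(P[:,1]>y0)&(P[:,1]<y1)]
        if len(Q)>20: print(n,lo,len(Q),rect(Q))
a=cv2.imread("pics/top2.png")[130:250,330:510];b=cv2.imread("pics/side2.png")[160:380,280:480]
cv2.imwrite("pics/c2.png",cv2.hconcat([cv2.resize(a,(450,300)),cv2.resize(b,(300,300))]))
E
```

```text
True [ 0.54972769 -0.27984723  0.00697502] [0.5884161  0.31632988 3.28687027]
[-0.16039106 -0.51276432 -0.41045965]
15.05
top tag 0.58 [ 548.3 -275.    52.6   99.5  103.3] [[0.528, -0.319, 0.036], [0.549, -0.277, 0.042], [0.569, -0.24, 0.047]]
top top_carton 0.65 [ 547.9 -279.    49.1  106.1   92.3] [[0.522, -0.331, 0.005], [0.549, -0.232, 0.032], [0.572, -0.226, 0.038]]
top middle_carton 0.77 [549.6 -61.4  56.8 120.   90.8] [[0.522, -0.118, 0.096], [0.548, -0.059, 0.143], [0.577, -0.002, 0.147]]
top bottom_carton 0.85 [552.  -62.1  64.  162.   87.4] [[0.518, -0.141, 0.003], [0.531, -0.008, 0.086], [0.584, 0.019, 0.092]]
top 0.025 629 [ 549.6 -271.9   53.7  123.1   91.3]
top 0.138 995 [550.8 -61.3  58.8 120.   90.3]
top 0.083 311 [552.6 -62.2  65.  161.9  87.4]
side tag 0.66 [ 549.3 -278.7   46.4   80.2   90.9] [[0.527, -0.317, 0.037], [0.547, -0.282, 0.044], [0.569, -0.241, 0.047]]
side top_carton 0.67 [ 547.5 -268.4   60.9  132.9   90.8] [[0.518, -0.333, 0.001], [0.532, -0.319, 0.032], [0.575, -0.228, 0.039]]
side middle_carton 0.87 [ 531.5 -120.7  102.5  330.7   73. ] [[0.506, -0.233, 0.089], [0.529, -0.118, 0.125], [0.577, -0.007, 0.253]]
side bottom_carton 0.73 [548.6 -62.3  66.7 167.   88.3] [[0.514, -0.144, 0.002], [0.532, -0.139, 0.055], [0.577, -0.001, 0.092]]
side 0.025 1197 [ 547.5 -272.5   56.7  122.4   93.6]
side 0.138 200 [547.3 -65.3  61.4 116.3  89.9]
side 0.083 373 [549.1 -62.5  66.1 163.7  88.1]
```

View pics/c2.png

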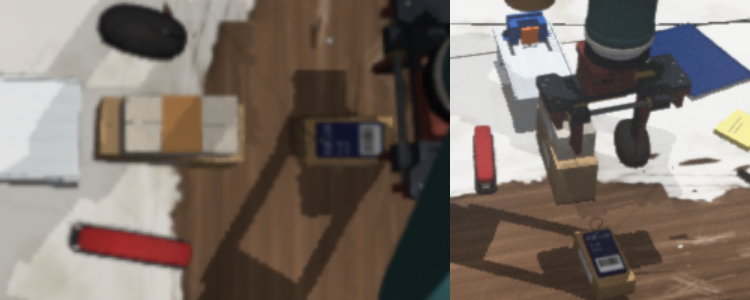

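The top view shows the top carton with its tag at about (345,138), and the middle carton still squarely on the bottom one. Next is the push.

```bash
python3 - <<'E'
from bench import *
from h import *
q=down(-1); X=lambda y:.550+.0175*(y+.061)
qq=best([X(-.165),-.165,.2],-1); print(inverse_kinematics([X(-.165),-.165,.2],qq))
move_gripper(.03)
servo_line([X(-.165),-.165,.2],qq,rate=.15)
servo_line([X(-.165),-.165,.099],rate=.12)
f0=np.array(current_force()); print("f0",f0)
print(servo_line([X(-.11),-.11,.099],rate=.03,contact_N=10),current_position(),current_force()-f0)
for y in(-.06,0.,.045):
    print(servo_line([X(y),y,.099],rate=.04,contact_N=10),current_position(),current_force()-f0)
print(current_clock())
for n in("top","side"):
    c=capture(n);cv2.imwrite(f"pics/{n}3.png",c["image"])
a=cv2.imread("pics/top3.png")[130:250,260:440];b=cv2.imread("pics/side3.png")[140:320,270:450]
cv2.imwrite("pics/c3.png",cv2.hconcat([cv2.resize(a,(450,300)),cv2.resize(b,(300,300))]))
E
```

```text
[-4.13017641e-01  3.41025745e-01  1.59883726e+00 -4.44089210e-16
  1.20172965e+00 -3.95564349e-01]
f0 [-0.51834882 -0.51004087  0.37663888]
False [ 0.5491245  -0.109969    0.09896447] [-0.40934486 -0.39758484 -0.34824393]
False [ 0.55009048 -0.05991155  0.09901114] [ 0.85298311 -0.04773618  0.13420791]
False [5.51141650e-01 5.90430931e-05 9.91206340e-02] [-0.13201798 -0.22244188 -0.4272894 ]
False [0.55185759 0.04518512 0.09902576] [ 0.23622982  0.2382223  -0.67412675]
24.4417
```

View pics/c3.png

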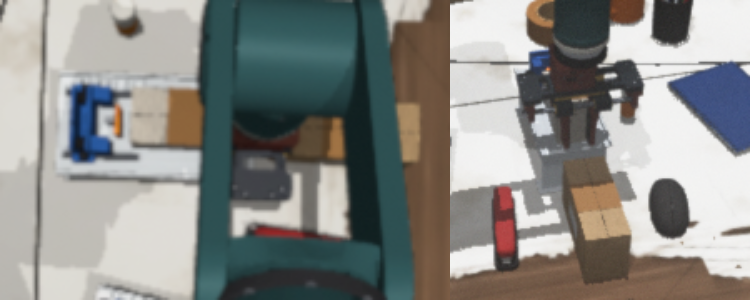

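The carton is flat and straight on the stand, its front at about (132,115), a few mm short of the orange plate at (118,120). The bottom carton has not moved.

```bash
python3 - <<'E'
from bench import *
from h import *
X=lambda y:.550+.0175*(y+.061)
print(servo_line([X(.085),.085,.099],rate=.012,contact_N=8),current_position(),[np.round(current_force(),2).tolist() for _ in range(3)],current_clock())
for n in("top","side"):
    c=capture(n);W=cloud(c);cv2.imwrite(f"pics/{n}4.png",c["image"])
    for q in("plate","middle_carton"):
        for r in silhouettes(n,q)[:3]:
            P=W[r["region"]];P=P[~np.isnan(P[:,0])]
            print(n,q,round(r["conf"],2),rect(P),np.round(np.percentile(P,[2,50,98],axis=0),3).tolist())
E
```

```text
True [0.5521201  0.06938349 0.09880807] [[0.58, -1.83, 0.29], [0.58, -1.83, 0.29], [0.58, -1.83, 0.29]] 26.5417
top plate 0.3 [438.2   9.6  21.5  94.9  98.7] [[0.421, -0.034, -0.003], [0.438, 0.003, 0.043], [0.444, 0.052, 0.621]]
top middle_carton 0.95 [556.6 165.1  64.   69.   85. ] [[0.527, 0.138, 0.102], [0.552, 0.169, 0.141], [0.586, 0.198, 0.145]]
side plate 0.67 [544.8 103.8  58.7 139.9  83.9] [[0.521, 0.058, 0.088], [0.548, 0.083, 0.122], [0.571, 0.156, 0.153]]
side plate 0.63 [316.5 160.4   9.8  22.1 158. ] [[0.306, 0.158, 0.072], [0.317, 0.162, 0.084], [0.327, 0.167, 0.099]]
side middle_carton 0.55 [542.3 109.3  63.  154.5  80.4] [[0.521, 0.04, 0.087], [0.545, 0.083, 0.122], [0.57, 0.159, 0.193]]
side middle_carton 0.52 [553.1 133.2 146.2 244.7  83.4] [[0.49, 0.04, 0.003], [0.521, 0.057, 0.086], [0.601, 0.242, 0.137]]
```

```bash
python3 - <<'E'
from bench import *
from h import *
X=lambda y:.550+.0175*(y+.061)
print(servo_line([X(.08),.08,.099],rate=.008,contact_N=7),current_position(),np.round(current_force(),2),current_clock())
sleep(.2);print(np.round(current_force(),2),current_position())
servo_line([X(.035),.035,.099],rate=.06)
servo_line([X(.0),.0,.22],rate=.2)
servo_line([.55,-.2,.25],rate=.25)
print(current_clock())
for n in("top","side"):
    c=capture(n);W=cloud(c);cv2.imwrite(f"pics/{n}5.png",c["image"])
    for q in("plate","middle_carton"):
        for r in silhouettes(n,q)[:2]:
            P=W[r["region"]];P=P[~np.isnan(P[:,0])]
            print(n,q,round(r["conf"],2),rect(P),np.round(np.percentile(P,[2,50,98],axis=0),3).tolist())
    P=W.reshape(-1,3);P=P[(P[:,0]>.45)&(P[:,0]<.64)]
    for lo,hi,y0,y1 in((.025,.06,-.38,-.18),(.1395,.152,.0,.25),(.132,.1393,.19,.26),(.083,.097,-.18,.022)):
        Q=P[(P[:,2]>lo)&(P[:,2]<hi)&(P[:,1]>y0)&(P[:,1]<y1)]
        if len(Q)>20: print(n,lo,len(Q),rect(Q))
a=cv2.imread("pics/top5.png")[140:220,265:385];b=cv2.imread("pics/side5.png")[140:280,290:430]
cv2.imwrite("pics/c5.png",cv2.hconcat([cv2.resize(a,(480,320)),cv2.resize(b,(320,320))]))
E
```

```text
True [0.551421   0.06923921 0.09818608] [ 1.35 -1.21  0.46] 27.3833
[-0.35 -1.13  0.93] [0.55120513 0.06908729 0.09793326]
30.0417
top plate 0.48 [304.3 440.   25.1  32.2 173.2] [[0.289, 0.426, 0.086], [0.305, 0.431, 0.123], [0.319, 0.452, 0.135]]
top middle_carton 0.77 [561.  140.2  70.5 119.8  89.5] [[0.526, 0.085, 0.1], [0.554, 0.141, 0.141], [0.586, 0.197, 0.145]]
top 0.025 304 [ 549.4 -261.5   53.3  100.5   96.3]
top 0.1395 797 [557.  159.   60.8 157.3  88.4]
top 0.132 215 [553.  216.7  51.2  67.6   1.5]
top 0.083 1303 [552.7 -62.2  64.3 161.7  87.8]
side middle_carton 0.87 [561.9 158.4  80.  166.2  88.2] [[0.522, 0.082, 0.096], [0.546, 0.145, 0.142], [0.582, 0.197, 0.146]]
side 0.025 1197 [ 547.1 -272.8   56.4  122.6   93.8]
side 0.1395 487 [552.3 164.5  60.9 142.   89.5]
side 0.132 147 [549.1 219.1  55.6  70.  177.6]
side 0.083 1340 [549.3 -62.4  66.2 165.3  88. ]
```

View pics/c5.png

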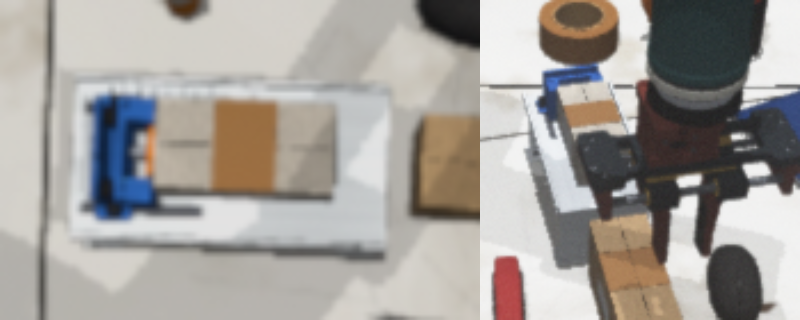

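The carton is seated straight against the stop at about (157,145). A thin orange line still shows at (150,150), so I'll compare where the plate was before and after to confirm that it is home.

```bash
python3 - <<'E'
import pickle,numpy as np
from bench import *
from h import *
d=pickle.load(open("d0.pkl","rb"))
for n in("top","side"):
  for k,c in(("before",d[n]),("after",capture(n))):
    W=cloud(c);H=cv2.cvtColor(c["image"],cv2.COLOR_BGR2HSV);h,s,v=[H[...,i].astype(int) for i in range(3)]
    box=(W[...,0]>.5)&(W[...,0]<.6)&(W[...,1]>.17)&(W[...,1]<.26)&(W[...,2]>.095)&(W[...,2]<.142)
    for nm,m in(("orange",(h>5)&(h<20)&(s>170)&box),("blue",(h>100)&(h<125)&(s>120)&box)):
        P=W[m]
        if len(P)>3:
            print(n,k,nm,len(P),"y",np.round(np.percentile(P[:,1],[2,10,25,50,75]),4),"z",np.round(np.percentile(P[:,2],[5,50,95]),3))
            vv,uu=np.where(m);print("   px u",uu.min(),uu.max(),"v",vv.min(),vv.max())
            for lo,hi in((.51,.53),(.575,.595)):
                if nm=="blue":
                    Q=P[(P[:,0]>lo)&(P[:,0]<hi)]
                    if len(Q):print("   blue flank",lo,np.round(np.percentile(Q[:,1],[2,10,50]),4))
    if k=="after" and n=="top": cv2.imwrite("pics/z.png",cv2.resize(c["image"][155:205,280:345],(780,600),interpolation=cv2.INTER_NEAREST))
E
```

```text
top before orange 15 y [0.1892 0.1892 0.1893 0.1895 0.1912] z [0.117 0.127 0.133]
   px u 306 307 v 174 183
top before blue 258 y [0.1997 0.2028 0.2106 0.2198 0.2328] z [0.101 0.133 0.138]
   px u 288 304 v 164 193
   blue flank 0.51 [0.2    0.2015 0.2169]
   blue flank 0.575 [0.1989 0.2001 0.216 ]
top after blue 252 y [0.2013 0.2055 0.2133 0.2208 0.2333] z [0.102 0.134 0.138]
   px u 288 303 v 164 193
   blue flank 0.51 [0.2011 0.2022 0.2153]
   blue flank 0.575 [0.2026 0.2053 0.2189]
side before blue 102 y [0.1988 0.2016 0.2109 0.2195 0.2248] z [0.127 0.137 0.14 ]
   px u 319 343 v 169 179
   blue flank 0.51 [0.1982 0.2004 0.2129]
   blue flank 0.575 [0.2008 0.2023 0.2128]
side after blue 106 y [0.2047 0.2104 0.2173 0.2243 0.2356] z [0.129 0.136 0.14 ]
   px u 319 342 v 168 179
   blue flank 0.51 [0.2021 0.2053 0.215 ]
   blue flank 0.575 [0.2092 0.2133 0.224 ]
```

View pics/z.png

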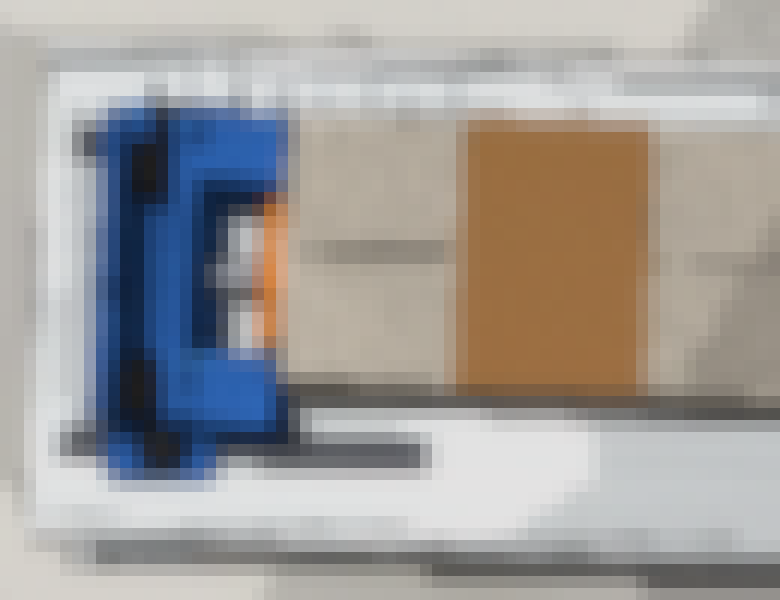

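The close-up shows the orange plate at (275,270), flush with the blue face at x≈285 and the carton front against it, so the plate is home. Next I put the top carton back.

```bash
python3 - <<'E'
from bench import *
from h import *
q3=best([.5497,-.2798,.2],3); qp=best([.552,-.0615,.2],-2.1)
servo_line([.5497,-.2798,.2],q3,rate=.12)
move_gripper(.082)
servo_line([.5497,-.2798,.0075],q3,rate=.1,contact_N=6)
move_gripper(.05); print(current_finger_gap(),current_position())
servo_line([.5497,-.2798,.17],rate=.07)
servo_line([.552,-.0615,.17],qp,rate=.08)
servo_line([.552,-.0615,.115],rate=.06)
print(servo_line([.552,-.0615,.092],rate=.02,contact_N=2),current_position(),current_force(),current_clock())
move_gripper(.075)
servo_line([.552,-.0615,.22],rate=.1)
servo_line([.50,-.28,.30],rate=.25)
print(current_clock())
for n in("top","side"):
    c=capture(n);W=cloud(c);cv2.imwrite(f"pics/{n}6.png",c["image"])
    for q in("tag","top_carton"):
        for r in silhouettes(n,q)[:1]:
            P=W[r["region"]];P=P[~np.isnan(P[:,0])]
            print(n,q,round(r["conf"],2),rect(P))
    P=W.reshape(-1,3);P=P[(P[:,0]>.45)&(P[:,0]<.64)]
    for nm,lo,hi,y0,y1 in(("top",.115,.15,-.18,.03),("bot",.08,.097,-.18,.022),("mid",.1395,.152,.05,.21)):
        Q=P[(P[:,2]>lo)&(P[:,2]<hi)&(P[:,1]>y0)&(P[:,1]<y1)]
        if len(Q)>20: print(n,nm,len(Q),rect(Q))
a=cv2.imread("pics/top6.png")[130:220,270:440];b=cv2.imread("pics/side6.png")[140:320,270:430]
cv2.imwrite("pics/c6.png",cv2.hconcat([cv2.resize(a,(510,270)),cv2.resize(b,(270,270))]))
E
```

```text
0.054785493059346844 [ 0.54971914 -0.27982823  0.00757876]
True [ 0.55189557 -0.06146638  0.09745687] [-0.11263314  0.15861985  3.70790185] 42.1667
45.1833
top tag 0.72 [553.  -59.   37.8  75.1  85.9]
top top_carton 0.9 [551.9 -61.4  52.2 106.   88. ]
top top 792 [552.6 -53.4  52.9 122.9  88.1]
top bot 507 [552.8 -62.2  64.5 161.5  87.7]
top mid 747 [555.6 144.8  63.5 129.8  91.8]
side tag 0.83 [552.2 -61.2  43.2  83.2  78.7]
side top_carton 0.61 [ 534.3 -135.    63.3  338.6   70.3]
side top 623 [549.8 -63.3  55.4 106.9  88.2]
side bot 428 [ 547.1 -112.    64.1   65.4  177.7]
side mid 468 [551.9 141.4  60.6 129.7  89.4]
```

View pics/c6.png

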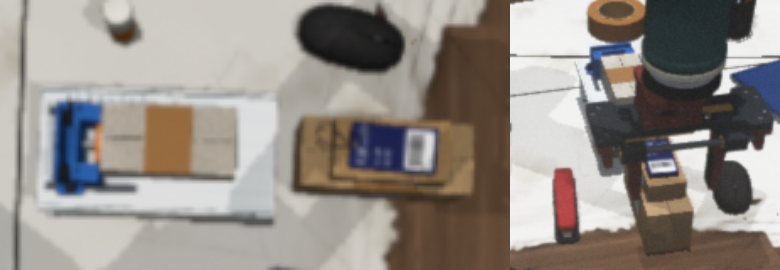

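The top carton, with its tag on it, sits squarely in the middle of the bottom carton at about (390,155), within about 1 mm. The middle carton is at the stop and the bystanders have not moved.

```bash
python3 -c "
from bench import *
print(close_job())"
```

```text
the job is handed in; nothing more can be done
None
```

The job is handed in, by the cameras as asked: the middle carton was slid along the stand until the plate looked flush with the stop's face, and the top carton with its tag is back on the middle of the bottom carton, about 1 mm off centre; the last clock reading was 45 s of 72 s, and no verdict came back.

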